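Walk the heavy tape dispenser square to the bench fence

ROBOT

A 7-joint arm with a two-finger parallel gripper is mounted at the origin on the work surface. World frame = base frame: x ahead of the robot, y to its left, z up, the work surface at z = 0. Lengths are in m, angles in rad, forces in N, time in s.
With the tool pointing down it reaches from about 0.425 to 0.875 m from the base axis. Payload 4.7 kg.
Tool frame: the origin (TCP) lies at the very end of the fingers, on their centre line; the grasp point (between the pads) lies 19 mm behind it; z points along the fingers, y is the direction in which the jaws open and shut (so a half turn about z gives the same grasp; the last joint's range is limited). The gripper opens to 87 mm and grips with 3 to 60 N. Pads are 19 mm wide; open, the fingers measure 117 mm over their backs; the gripper's body (75 mm by 190 mm) begins 51 mm behind the grasp point.
Start: joints at [-1.123, 0.321, -0.07, 1.45, 0.023, 1.371, -0.057], TCP at [0.273, 0.59, 0.223] pointing down, gripper open.
Joint ranges: [-2.86, 2.86], [-0.3, 2.09], [-1.38, 1.24], [0.06, 2.45], [-1.56, 4.7], [0.09, 2.05], [-2.69, 2.69]. Speed limits (rad/s): [2.57, 2.57, 3.14, 3.14, 3.14, 3.14, 3.14].

INTERFACE

Orientations are given as a rotation vector (axis times angle).
In Python, from bench import ctrl, get_image, camera_info gives the robot as it stands.
- The arm moves only by the tool carry_out, never from a script. Its argument "commands" is a list of rows, each an object of numbers: "tx", "ty", "tz": the shift along the tool's x, y, z in m; "rx", "ry", "rz": the turn, a rotation vector about the tool's x, y, z in rad; "jaw": the opening, from 0 (shut) to 1 (fully open). In form: [{"tx": .., "ty": .., "tz": .., "rx": .., "ry": .., "rz": .., "jaw": ..}, ...]. A call has 1 to 12 rows; each row is the pose to reach, as a shift and turn from the pose commanded when the call began, along the tool's axes at that moment; what a row does not reach only later rows make up. A row lasts 1/8 s, in which the tool goes at most 62.5 mm and 10.7 degrees, less where a joint would pass 70% of its speed; a pose out of reach is approached as far as the arm can. A call with a gripper value outside its range is refused whole. The fingers move at their own pace and stop on an object; "grip_force" is the grip in N (left out, the last holds). Time passes only in rows, so rows that repeat a pose let the fingers close. It gives the time, the measured TCP pose, the force and the opening at its end, in the units of the state.
- ctrl.get_state(): the state, without advancing time (a new reading comes with each control period).
- get_image(name): name is "side" or "top"; returns the picture (400x640x3 uint8, red, green, blue); there is no depth.
- camera_info(name): a dict with "intrinsics" (3x3 intrinsics, pixels), "R" (3x3) and "t" (3): a world point X has camera coordinates R X + t. Camera axes: x right, y down, z forward; pixel columns grow to the right and rows downward; lengths in m; the calibration is good to about 2 mm. A picture is of the moment at which its call begins. camera_info takes no time and is no camera call.
- ctrl.close_job(): hands the job in, once; it reports no verdict.
The state is a dict: "time": time; "joint_positions": joint angles; "qd": joint speeds; "joint_torque": joint torques, N m; "position": TCP position; "tool_rot": TCP orientation; "ft_force": force on the tool from outside, world axes, zero at the start; "torque": the same for the moment, N m; "grip_width": opening from 0.0 (shut) to 1.0 (fully open).
Only numpy, scipy, OpenCV 4.12 (cv2) and the standard library are available. Lean on these libraries where they do the work, as an engineer would, in place of code of your own. Each camera call takes 0.05 s, during which the arm holds its last target.

TASK

The heavy green tape dispenser stands askew in front of the aluminium fence on the packing table. Walk it round with fingertip pushes (alternate corners work best) until a long side, either one, faces the fence squarely, letting no corner hit the fence while it is still askew; then push it flush against the fence, with neither end sticking out past the fence's ends. Only push it: do not lift, tip or carry it, and leave everything else on the table where it is.

Things in the scene. Friction and masses are not known exactly. Their poses are not given: they have to be found in the camera images.
- dispenser: loose green tape dispenser, 0.7 to 1 kg. Base: rectangular block with upright sides, 150 mm long (own x), 92 wide (own y), 34 high; 75 mm high with roll and cheeks. Origin: centre of the underside, on the table; z up; steel cutter at the +x end. Mass centred within 4 mm. Slides under about 4 to 12 N and stops when the push stops. Starts 0.5 rad or more askew, up to end-on, centre 130-150 mm out from the fence.
- fence: fixed aluminium angle with a blue strip on top: upright plate 280 mm long (own y), 8 thick, 35 high, and a 5 mm thick foot reaching 53 mm behind the face. Origin: bottom middle of its flat working face, which looks along own -x, roughly to the robot. With a long side flush, the dispenser's centre is at own x = -46 mm and its x axis parallel to the fence's y axis, either way round.
- spray: bystander, to be left alone: white trigger spray bottle, yellow band, 80 mm across, 190 mm tall; origin at the centre of its underside
- reagent: bystander, to be left alone: brown glass bottle with a black cap, 60 mm across, 130 mm tall; origin at the centre of its underside
- spare_roll: bystander, to be left alone: cardboard tape core lying flat, 84 mm across, 45 mm high; origin at the centre of its underside
- pouches: bystander, to be left alone: stack of silver-grey pouches, 150 x 200 mm, 41 mm high; origin at the centre of its underside
- pen: bystander, to be left alone: black pen, 140 mm long, 10 mm thick; origin at the centre of its underside
- cutter: bystander, to be left alone: blue utility knife, 160 mm long, 14 mm high; origin at the centre of its underside
There are look-alikes about, which are no part of the job. What is shaped like the dispenser but purple is not meant.

How it is judged:
By the outcome, as a careful person would: the job done as asked, in the order asked, and still so for the second after the job is handed in, with the robot touching nothing.
It also fails if it takes over 72 s, if anything falls off the work surface, if the arm or the gripper's body presses on something with over 40 N, if the wrist force passes 120 N, or if a joint passes its speed limit or range.

## Working session

There is one attempt and no reset: what is moved stays moved. The work goes in short steps, Python scripts to look and compute and a tool call to move; the robot and the scene stay as the last step left them, time stands still between calls to the robot, and variables do not carry over. Pictures are saved under pics/ and viewed, and the job is handed in when it is done.

Besides the shell and the picture viewer there is one more tool, called after "Request:" by a JSON object that holds its "api" and its "payload", one argument or row to a line. carry_out: Moves the arm, as the interface text tells. Its arguments: {"type":"object","properties":{"commands":{"type":"array"},"grip_force":{"type":"number"}},"required":["commands"]}

```bash
ls; mkdir -p pics
python3 - <<'E'
from bench import ctrl,get_image,camera_info
import cv2
for n in("top","side"):
    im=get_image(n); cv2.imwrite(f"pics/{n}0.png",im[:,:,::-1])
    c=camera_info(n); print(n,c)
print(ctrl.get_state())
E
```

```text
pics
top {'intrinsics': array([[493.34615765,   0.        , 323.38187873],
       [  0.        , 493.34615765, 196.95415867],
       [  0.        ,   0.        ,   1.        ]]), 'R': array([[-0.02163639, -0.99966098, -0.01448409],
       [-0.99281731,  0.02318886, -0.11737149],
       [ 0.11766757,  0.01184056, -0.99298245]]), 't': array([0.02612613, 0.5299119 , 1.5767743 ])}
side {'intrinsics': array([[365.29869604,   0.        , 315.6997725 ],
       [  0.        , 365.29869604, 200.35059705],
       [  0.        ,   0.        ,   1.        ]]), 'R': array([[-0.95005879, -0.31201127, -0.00610501],
       [-0.22964468,  0.71223543, -0.6633129 ],
       [ 0.2113093 , -0.62878427, -0.74831726]]), 't': array([0.51864524, 0.14734584, 0.84149338])}
{'time': 0.1, 'joint_positions': array([-1.1229336 ,  0.32172231, -0.07014004,  1.45156457,  0.02261657,
        1.37078533, -0.0569076 ]), 'qd': array([-0.00218765, -0.00134303,  0.00046174, -0.0049453 , -0.00132266,
        0.00108926,  0.00026152]), 'joint_torque': array([ 1.19734586e-04, -4.92575848e+01, -4.05413378e-01, -3.13399172e+01,
       -6.40737754e-02,  3.95044894e-02,  8.05755462e-05]), 'position': array([0.27299669, 0.58934543, 0.22158276]), 'tool_rot': array([-6.75847816e-01, -3.06775323e+00,  2.62196730e-03]), 'ft_force': array([ 0.48537635,  0.40192621, -0.40519494]), 'torque': array([0.00172933, 0.04203197, 0.03211424]), 'grip_width': 1.0012039191829387}
```

View pics/top0.png

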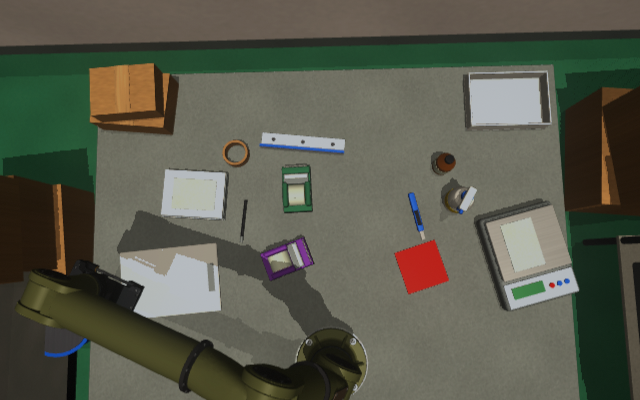

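View pics/side0.png

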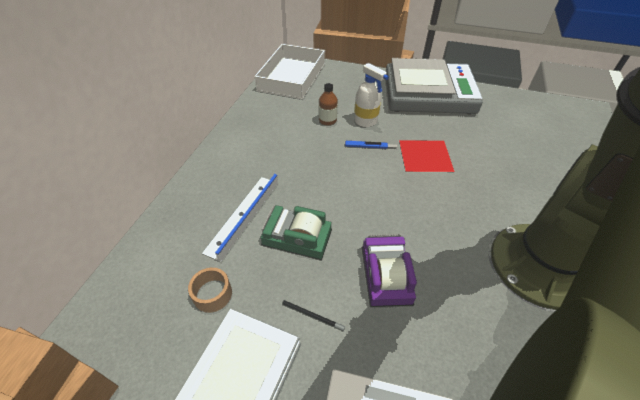

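The top view has the fence at about (303,143), the green dispenser at (297,188), nearly end-on, and the purple look-alike at (287,258). Green matches the description and purple is excluded. I'll confirm that in an enlarged crop and measure.

```bash
cat > h.py <<'E'
from bench import ctrl,get_image,camera_info
import cv2, numpy as np
def ray(n,uv,z):
    c=camera_info(n);K,R,t=c["intrinsics"],c["R"],np.array(c["t"])
    uv=np.atleast_2d(uv).astype(float)
    d=np.c_[uv,np.ones(len(uv))]@np.linalg.inv(K).T@R
    C=-R.T@t
    return (C+d*((z-C[2])/d[:,2])[:,None])[:,:2]
def proj(n,X):
    c=camera_info(n);p=np.atleast_2d(X)@np.array(c["R"]).T+c["t"];p=p@np.array(c["intrinsics"]).T
    return p[:,:2]/p[:,2:]
def mask(im,lo,hi,roi):
    hsv=cv2.cvtColor(im,cv2.COLOR_RGB2HSV);m=cv2.inRange(hsv,lo,hi);z=np.zeros_like(m)
    x0,y0,x1,y1=roi;z[y0:y1,x0:x1]=m[y0:y1,x0:x1];return z
def crop(im,roi,s,name):
    x0,y0,x1,y1=roi;cv2.imwrite(name,cv2.resize(im[y0:y1,x0:x1,::-1],None,fx=s,fy=s,interpolation=cv2.INTER_CUBIC))
E
python3 - <<'E'
from h import *
im=cv2.imread("pics/top0.png")[:,:,::-1].copy()
s=cv2.imread("pics/side0.png")[:,:,::-1].copy()
crop(im,(215,120,365,290),4*0.85,"pics/ctop.png"); crop(s,(190,160,340,270),5,"pics/cside.png")
b=mask(im,(100,100,80),(130,255,255),(240,120,370,165))
ys,xs=np.where(b>0);print(len(xs))
r=cv2.minAreaRect(np.c_[xs,ys].astype(np.float32));print(r,ray("top",cv2.boxPoints(r),.035))
g=mask(im,(55,80,30),(85,255,255),(260,155,340,225))
ys,xs=np.where(g>0);r=cv2.minAreaRect(np.c_[xs,ys].astype(np.float32));print(len(xs),r,cv2.boxPoints(r));print(ray("top",cv2.boxPoints(r),.034))
E
```

```text
237
((301.46221923828125, 147.94357299804688), (83.4642333984375, 2.819594621658325), 4.864514350891113) [[ 0.70470134  0.22033236]
 [ 0.71413807  0.21948054]
 [ 0.68355649 -0.0542185 ]
 [ 0.67417993 -0.05318613]]
615 ((296.1288757324219, 188.83505249023438), (44.90817642211914, 28.334379196166992), 87.39744567871094) [[280.9567  167.04742]
 [309.26187 165.76083]
 [311.30106 210.62268]
 [282.99588 211.90927]]
[[0.63212417 0.15124942]
 [0.63415029 0.0582505 ]
 [0.48632067 0.05433145]
 [0.48423844 0.1463255 ]]
```

View pics/ctop.png

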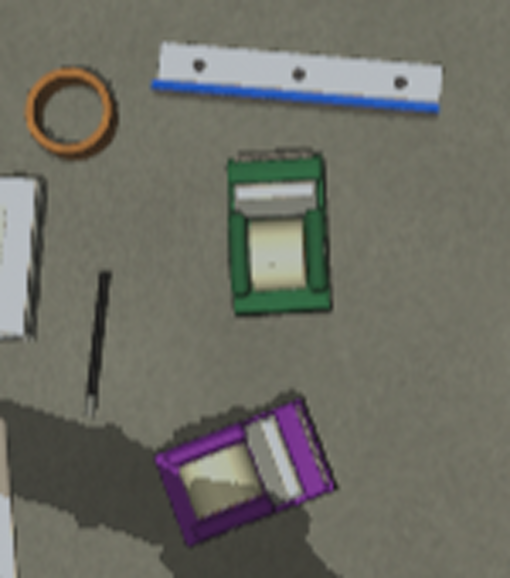

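View pics/cside.png

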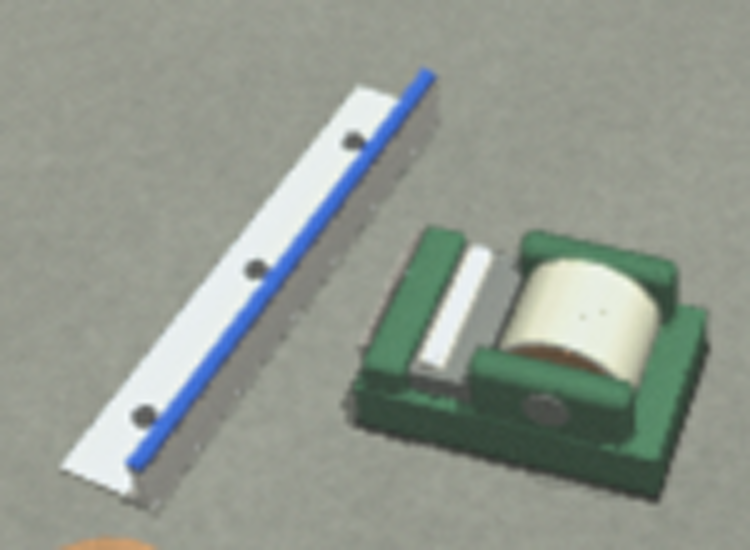

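The enlarged crops confirm it: the green body with the cutter toward the fence is the target, at crop px ~(280,235). The purple body at ~(245,470) is the look-alike.

In the fence frame (X toward the face, Y to the left), the dispenser's centre is about (-132, +4) mm. Its long axis is about 0.14 rad off the fence normal, so I'll turn it about 1.43 rad CCW. First move: close the jaw, align the tool with the fence and hover beside the fence end.

Request:
{"api": "carry_out", "payload": {
  "commands": [
    {"tx":-0.05,"ty":-0.033,"tz":0.0,"rz":-0.03,"jaw":0},
    {"tx":-0.1,"ty":-0.066,"tz":0.0,"rz":-0.08,"jaw":0},
    {"tx":-0.15,"ty":-0.099,"tz":0.0,"rz":-0.12,"jaw":0},
    {"tx":-0.2,"ty":-0.132,"tz":0.01,"rz":-0.16,"jaw":0},
    {"tx":-0.25,"ty":-0.165,"tz":0.02,"rz":-0.2,"jaw":0},
    {"tx":-0.3,"ty":-0.198,"tz":0.04,"rz":-0.24,"jaw":0},
    {"tx":-0.35,"ty":-0.231,"tz":0.06,"rz":-0.28,"jaw":0},
    {"tx":-0.4,"ty":-0.264,"tz":0.08,"rz":-0.323,"jaw":0},
    {"tx":-0.45,"ty":-0.297,"tz":0.1,"rz":-0.323,"jaw":0},
    {"tx":-0.5,"ty":-0.33,"tz":0.1,"rz":-0.323,"jaw":0},
    {"tx":-0.548,"ty":-0.361,"tz":0.1,"rz":-0.323,"jaw":0},
    {"tx":-0.548,"ty":-0.361,"tz":0.1,"rz":-0.323,"jaw":0}
  ],
  "grip_force": 20
}}

```text
invalid input
```

```bash
cat >> h.py <<'E'
F=np.array([.690,.0835]);PSI=-0.111
n=np.array([np.cos(PSI),np.sin(PSI)]);yv=np.array([-np.sin(PSI),np.cos(PSI)])
def tof(p): d=np.atleast_2d(p)[:,:2]-F; return np.c_[d@n,d@yv]*1000
def tcp():
    from scipy.spatial.transform import Rotation as Ro
    s=ctrl.get_state();R=Ro.from_rotvec(s["tool_rot"]).as_matrix()
    print("t",round(s["time"],2),"TCPf",tof(s["position"]).round(1),"z",s["position"][2].round(4),"tooly ang vs fence y",round(np.arctan2(R[1,1],R[0,1])-np.pi/2-PSI,4),"tilt",R[:,2].round(3),"F",s["ft_force"].round(1),"jaw",round(s["grip_width"],2))
E
python3 - <<'E'
from h import *
tcp()
crop(get_image("top"),(220,110,380,230),5,"pics/t1.png")
cv2.imwrite("pics/s1.png",get_image("side")[:,:,::-1])
E
```

```text
t 0.1 TCPf [[-470.5  456.5]] z 0.2216 tooly ang vs fence y -0.3227 tilt [-0.001 -0.002 -1.   ] F [ 0.5  0.4 -0.4] jaw 1.0
```

View pics/t1.png

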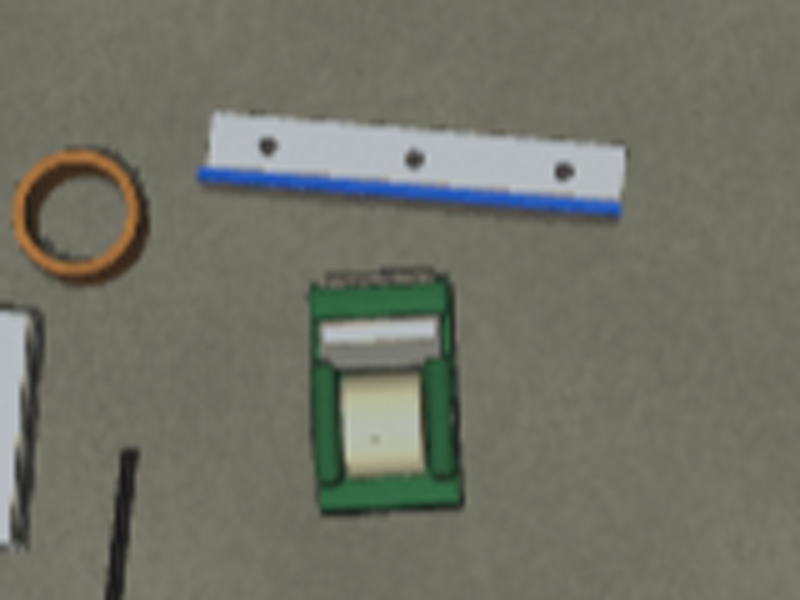

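View pics/s1.png

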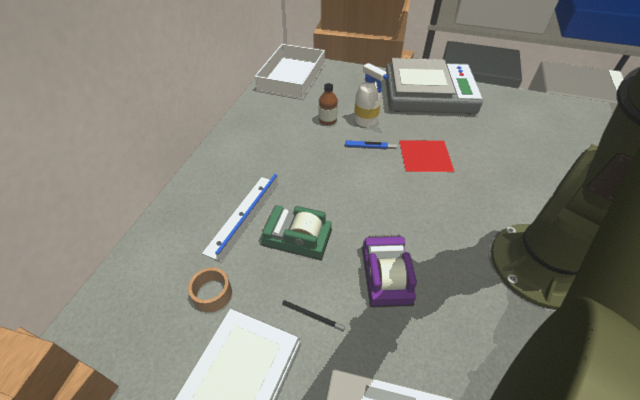

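The arm didn't move. The call was refused and the pictures show the scene unchanged, probably because the rows lacked some keys. I'll send complete rows.

Request:
{"api": "carry_out", "payload": {
  "commands": [
    {"tx":-0.05,"ty":-0.033,"tz":0.0,"rx":0,"ry":0,"rz":-0.03,"jaw":0.0},
    {"tx":-0.1,"ty":-0.066,"tz":0.0,"rx":0,"ry":0,"rz":-0.08,"jaw":0.0},
    {"tx":-0.15,"ty":-0.099,"tz":0.0,"rx":0,"ry":0,"rz":-0.12,"jaw":0.0},
    {"tx":-0.2,"ty":-0.132,"tz":0.01,"rx":0,"ry":0,"rz":-0.16,"jaw":0.0},
    {"tx":-0.25,"ty":-0.165,"tz":0.02,"rx":0,"ry":0,"rz":-0.2,"jaw":0.0},
    {"tx":-0.3,"ty":-0.198,"tz":0.04,"rx":0,"ry":0,"rz":-0.24,"jaw":0.0},
    {"tx":-0.35,"ty":-0.231,"tz":0.06,"rx":0,"ry":0,"rz":-0.28,"jaw":0.0},
    {"tx":-0.4,"ty":-0.264,"tz":0.08,"rx":0,"ry":0,"rz":-0.323,"jaw":0.0},
    {"tx":-0.45,"ty":-0.297,"tz":0.1,"rx":0,"ry":0,"rz":-0.323,"jaw":0.0},
    {"tx":-0.5,"ty":-0.33,"tz":0.1,"rx":0,"ry":0,"rz":-0.323,"jaw":0.0},
    {"tx":-0.548,"ty":-0.361,"tz":0.1,"rx":0,"ry":0,"rz":-0.323,"jaw":0.0},
    {"tx":-0.548,"ty":-0.361,"tz":0.1,"rx":0,"ry":0,"rz":-0.323,"jaw":0.0}
  ],
  "grip_force": 20
}}

```text
time: 1.7
position: [0.6203, 0.0249, 0.1224]
tool_rot: [0.188, 3.135, -0.006]
ft_force: [-0.4, 1.0, 0.1]
grip_width: 0.008
```

Run:
```python
from h import *
tcp()
crop(get_image("top"),(220,110,380,230),5,"pics/t2.png")
cv2.imwrite("pics/s2.png",get_image("side")[:,:,::-1])
```

```text
t 1.7 TCPf [[-62.8 -66. ]] z 0.1224 tooly ang vs fence y -0.0089 tilt [ 0.001 -0.004 -1.   ] F [-0.4  1.   0.1] jaw 0.01
```

View pics/t2.png

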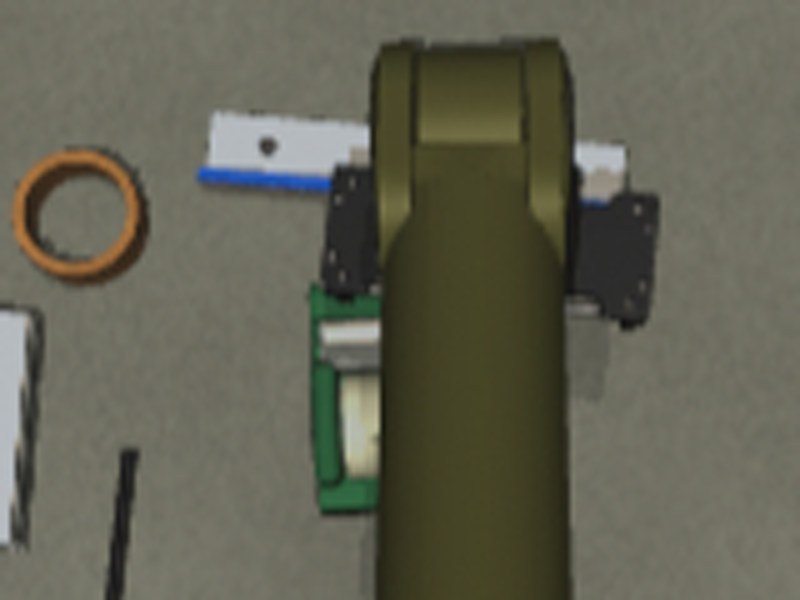

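View pics/s2.png

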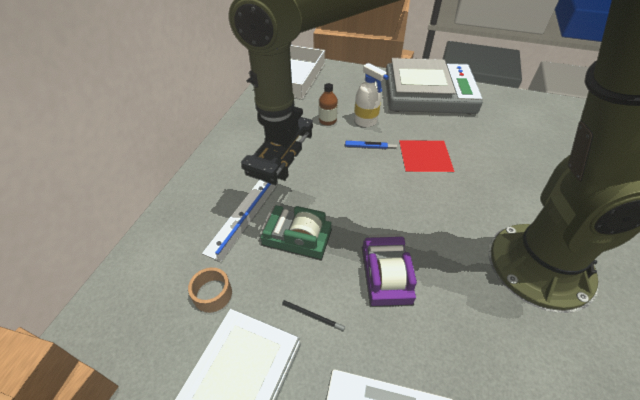

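The side view shows the dispenser unobstructed at (297,230) and the gripper hovering over the fence's right half. I'll descend and check the state.

Request:
{"api": "carry_out", "payload": {
  "commands": [
    {"tx":0.004,"ty":0,"tz":0.03,"rx":0,"ry":0,"rz":0,"jaw":0},
    {"tx":0.004,"ty":0,"tz":0.06,"rx":0,"ry":0,"rz":0,"jaw":0},
    {"tx":0.004,"ty":0,"tz":0.09,"rx":0,"ry":0,"rz":0,"jaw":0},
    {"tx":0.004,"ty":0,"tz":0.104,"rx":0,"ry":0,"rz":0,"jaw":0},
    {"tx":0.004,"ty":0,"tz":0.104,"rx":0,"ry":0,"rz":0,"jaw":0}
  ]
}}

```text
time: 2.42
position: [0.6138, 0.0337, 0.0179]
tool_rot: [-0.171, -3.135, -0.0]
ft_force: [0.1, -0.1, 0.6]
grip_width: 0.004
```

Run:
```python
from h import *
tcp()
```

```text
t 2.42 TCPf [[-70.2 -57.9]] z 0.0179 tooly ang vs fence y 0.002 tilt [-0.002  0.    -1.   ] F [ 0.1 -0.1  0.6] jaw 0.0
```

Request:
{"api": "carry_out", "payload": {
  "commands": [
    {"tx":0,"ty":0.006,"tz":0,"rx":0,"ry":0,"rz":0,"jaw":0},
    {"tx":0,"ty":0.011,"tz":0,"rx":0,"ry":0,"rz":0,"jaw":0},
    {"tx":0,"ty":0.016,"tz":0,"rx":0,"ry":0,"rz":0,"jaw":0},
    {"tx":0,"ty":0.021,"tz":0,"rx":0,"ry":0,"rz":0,"jaw":0},
    {"tx":0,"ty":0.026,"tz":0,"rx":0,"ry":0,"rz":0,"jaw":0},
    {"tx":0,"ty":0.031,"tz":0,"rx":0,"ry":0,"rz":0,"jaw":0},
    {"tx":0,"ty":0.036,"tz":0,"rx":0,"ry":0,"rz":0,"jaw":0},
    {"tx":0,"ty":0.041,"tz":0,"rx":0,"ry":0,"rz":0,"jaw":0},
    {"tx":0,"ty":0.045,"tz":0,"rx":0,"ry":0,"rz":0,"jaw":0}
  ]
}}

```text
time: 3.55
position: [0.621, 0.076, 0.0194]
tool_rot: [0.175, 3.134, -0.001]
ft_force: [2.6, -5.8, 4.0]
grip_width: 0.006
```

Run:
```python
from h import *
tcp()
crop(get_image("side"),(180,150,380,300),4,"pics/s3.png")
```

```text
t 3.55 TCPf [[-67.8 -15.1]] z 0.0194 tooly ang vs fence y -0.0008 tilt [ 0.002 -0.001 -1.   ] F [ 2.6 -5.8  4. ] jaw 0.01
```

View pics/s3.png

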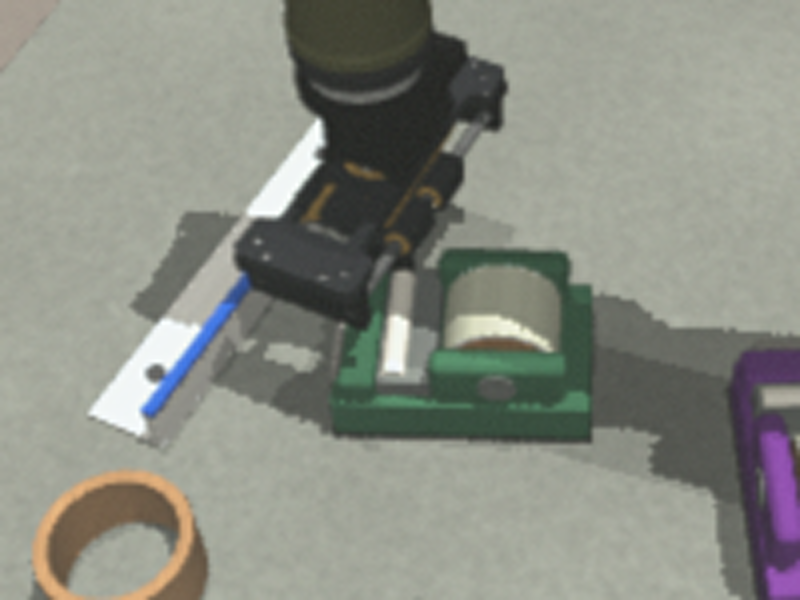

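The first push worked: the dispenser's near long edge now runs from crop (332,432) to (590,440), so it has turned CCW. Measuring that edge.

```bash
cat >> h.py <<'E'
def edge(a,b,z=0.0,n_="side"):
    # left long edge (local +y side): a=cutter-end corner, b=other; returns centre and theta in fence frame
    P=tof(ray(n_,[a,b],z)); u=P[0]-P[1];L=np.hypot(*u);th=np.arctan2(u[1],u[0]);u/=L
    c=P.mean(0)+46*np.array([u[1],-u[0]])
    print("corners",P.round(0).tolist(),"L",L.round(1),"theta",round(th,3),"deg",round(np.degrees(th),1),"centre",c.round(1))
    corners(c,th)
def corners(c,th):
    M=np.array([[np.cos(th),-np.sin(th)],[np.sin(th),np.cos(th)]])
    for l in((75,46),(75,-46),(-75,46),(-75,-46)):print("  ",l,(c+M@l).round(0))
E
python3 - <<'E'
from h import *
edge((180+332/4,150+434/4),(180+590/4,150+440/4))
E
```

```text
corners [[-85.0, 91.0], [-224.0, 32.0]] L 151.2 theta 0.397 deg 22.8 centre [-136.7   19.1]
   (75, 46) [-85.  91.]
   (75, -46) [-50.   6.]
   (-75, 46) [-224.   33.]
   (-75, -46) [-188.  -52.]
```

Request:
{"api": "carry_out", "payload": {
  "commands": [
    {"tx":0,"ty":-0.012,"tz":0,"rx":0,"ry":0,"rz":0,"jaw":0},
    {"tx":0,"ty":-0.012,"tz":-0.05,"rx":0,"ry":0,"rz":0,"jaw":0},
    {"tx":0,"ty":-0.012,"tz":-0.1,"rx":0,"ry":0,"rz":0,"jaw":0},
    {"tx":0.03,"ty":0.01,"tz":-0.11,"rx":0,"ry":0,"rz":0,"jaw":0},
    {"tx":0.08,"ty":0.04,"tz":-0.11,"rx":0,"ry":0,"rz":0,"jaw":0},
    {"tx":0.12,"ty":0.07,"tz":-0.11,"rx":0,"ry":0,"rz":0,"jaw":0},
    {"tx":0.141,"ty":0.082,"tz":-0.11,"rx":0,"ry":0,"rz":0,"jaw":0},
    {"tx":0.141,"ty":0.082,"tz":-0.11,"rx":0,"ry":0,"rz":0,"jaw":0},
    {"tx":0.141,"ty":0.082,"tz":-0.07,"rx":0,"ry":0,"rz":0,"jaw":0},
    {"tx":0.141,"ty":0.082,"tz":-0.03,"rx":0,"ry":0,"rz":0,"jaw":0},
    {"tx":0.141,"ty":0.082,"tz":0.001,"rx":0,"ry":0,"rz":0,"jaw":0},
    {"tx":0.141,"ty":0.082,"tz":0.001,"rx":0,"ry":0,"rz":0,"jaw":0}
  ]
}}

```text
time: 5.1
position: [0.4869, 0.172, 0.015]
tool_rot: [-0.176, -3.131, 0.005]
ft_force: [-0.2, 0.5, -0.1]
grip_width: 0.006
```

Run:
```python
from h import *
tcp()
crop(get_image("side"),(180,150,380,300),4,"pics/s4.png")
```

```text
t 5.1 TCPf [[-211.6   65.5]] z 0.015 tooly ang vs fence y -0.0016 tilt [-0.005 -0.003 -1.   ] F [-0.2  0.5 -0.1] jaw 0.01
```

View pics/s4.png

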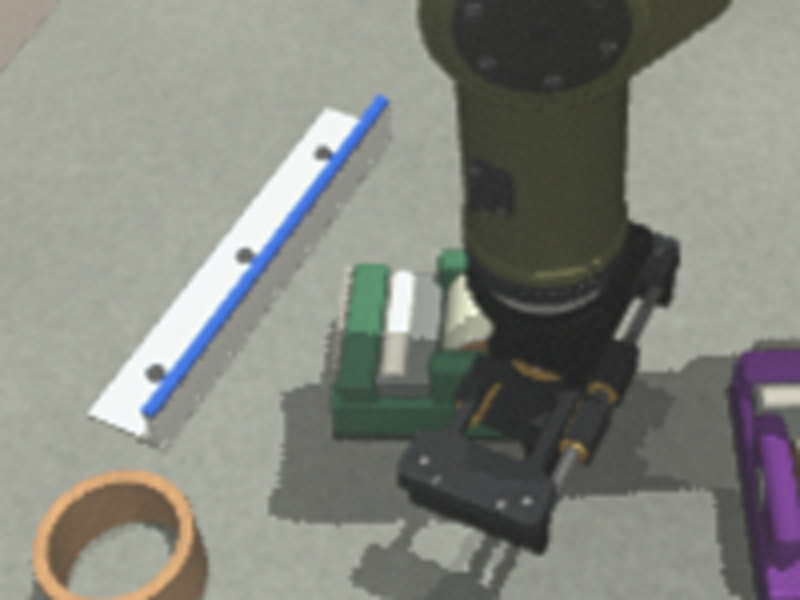

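In position beside the robot-side end, with the dispenser's cutter end still visible at crop (365,340). Now pushing toward -Y.

Request:
{"api": "carry_out", "payload": {
  "commands": [
    {"tx":0,"ty":-0.008,"tz":-0.003,"rx":0,"ry":0,"rz":0,"jaw":0},
    {"tx":0,"ty":-0.013,"tz":-0.003,"rx":0,"ry":0,"rz":0,"jaw":0},
    {"tx":0,"ty":-0.018,"tz":-0.003,"rx":0,"ry":0,"rz":0,"jaw":0},
    {"tx":0,"ty":-0.023,"tz":-0.003,"rx":0,"ry":0,"rz":0,"jaw":0},
    {"tx":0,"ty":-0.028,"tz":-0.003,"rx":0,"ry":0,"rz":0,"jaw":0},
    {"tx":0,"ty":-0.033,"tz":-0.003,"rx":0,"ry":0,"rz":0,"jaw":0},
    {"tx":0,"ty":-0.038,"tz":-0.003,"rx":0,"ry":0,"rz":0,"jaw":0},
    {"tx":0,"ty":-0.043,"tz":-0.003,"rx":0,"ry":0,"rz":0,"jaw":0},
    {"tx":0,"ty":-0.048,"tz":-0.003,"rx":0,"ry":0,"rz":0,"jaw":0},
    {"tx":0,"ty":-0.053,"tz":-0.003,"rx":0,"ry":0,"rz":0,"jaw":0},
    {"tx":0,"ty":-0.058,"tz":-0.003,"rx":0,"ry":0,"rz":0,"jaw":0},
    {"tx":0,"ty":-0.058,"tz":-0.003,"rx":0,"ry":0,"rz":0,"jaw":0}
  ]
}}

```text
time: 6.65
position: [0.4817, 0.1152, 0.0201]
tool_rot: [-0.176, -3.136, 0.002]
ft_force: [-0.4, 0.6, 0.6]
grip_width: 0.01
```

Run:
```python
from h import *
tcp()
crop(get_image("side"),(180,150,380,300),4,"pics/s5.png")
```

```text
t 6.65 TCPf [[-210.5    8.4]] z 0.0201 tooly ang vs fence y -0.001 tilt [-0.001 -0.001 -1.   ] F [-0.4  0.6  0.6] jaw 0.01
```

View pics/s5.png

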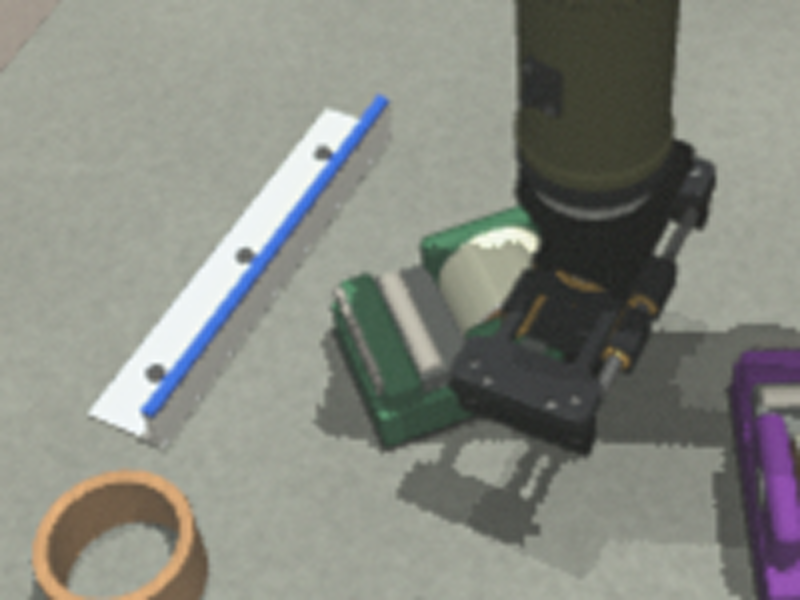

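The dispenser has turned to about 45° or more, with its near cutter corner at crop (388,450). I'll lift and shift to -Y for a clear view.

Request:
{"api": "carry_out", "payload": {
  "commands": [
    {"tx":0.006,"ty":0.01,"tz":0,"rx":0,"ry":0,"rz":0,"jaw":0},
    {"tx":0.006,"ty":0.01,"tz":-0.05,"rx":0,"ry":0,"rz":0,"jaw":0},
    {"tx":0.006,"ty":0.01,"tz":-0.1,"rx":0,"ry":0,"rz":0,"jaw":0},
    {"tx":0.02,"ty":-0.03,"tz":-0.11,"rx":0,"ry":0,"rz":0,"jaw":0},
    {"tx":0.02,"ty":-0.08,"tz":-0.11,"rx":0,"ry":0,"rz":0,"jaw":0},
    {"tx":0.02,"ty":-0.11,"tz":-0.11,"rx":0,"ry":0,"rz":0,"jaw":0}
  ]
}}

```text
time: 7.45
position: [0.4497, 0.0076, 0.1308]
tool_rot: [0.176, 3.136, -0.0]
ft_force: [0.5, 0.5, 0.9]
grip_width: 0.003
```

Run:
```python
from h import *
tcp()
crop(get_image("side"),(180,150,380,300),4,"pics/s6.png")
crop(get_image("top"),(220,110,380,230),5,"pics/t6.png")
```

```text
t 7.45 TCPf [[-230.4 -102. ]] z 0.1308 tooly ang vs fence y -0.001 tilt [ 0.001 -0.    -1.   ] F [0.5 0.5 0.9] jaw 0.0
```

View pics/s6.png

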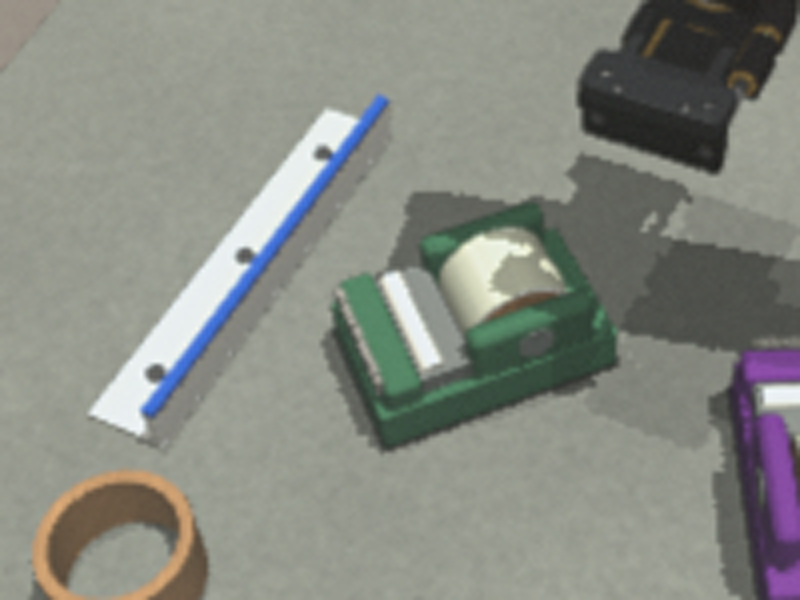

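View pics/t6.png

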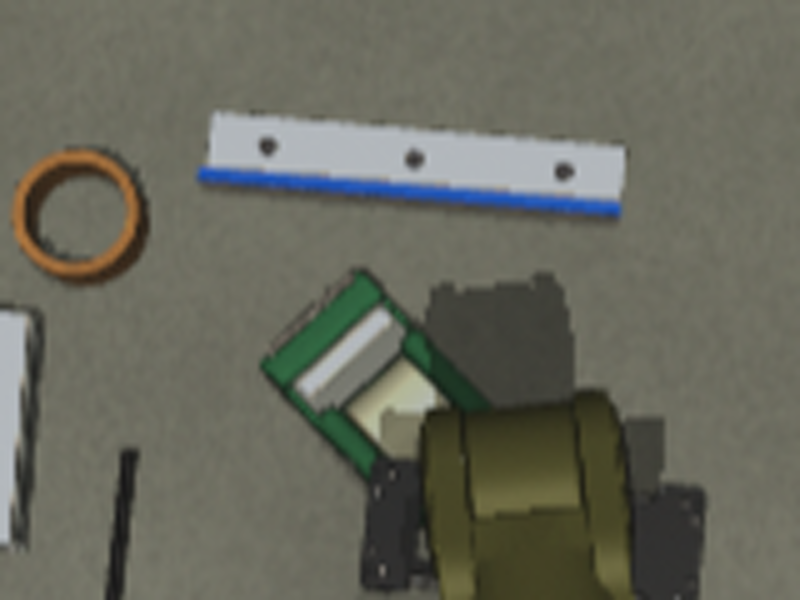

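The side view shows the near long bottom edge running clearly from crop (388,449) to (618,361).

Run:
```python
from h import *
edge((180+388/4,150+449/4),(180+617/4,150+361/4))
```

```text
corners [[-120.0, 86.0], [-217.0, -26.0]] L 148.6 theta 0.857 deg 49.1 centre [-133.5   -0. ]
   (75, 46) [-119.   87.]
   (75, -46) [-50.  27.]
   (-75, 46) [-217.  -27.]
   (-75, -46) [-148.  -87.]
```

Request:
{"api": "carry_out", "payload": {
  "commands": [
    {"tx":-0.003,"ty":0.05,"tz":0,"rx":0,"ry":0,"rz":0,"jaw":0},
    {"tx":-0.006,"ty":0.1,"tz":0,"rx":0,"ry":0,"rz":0,"jaw":0},
    {"tx":-0.006,"ty":0.106,"tz":0.0,"rx":0,"ry":0,"rz":0,"jaw":0},
    {"tx":-0.006,"ty":0.106,"tz":0.04,"rx":0,"ry":0,"rz":0,"jaw":0},
    {"tx":-0.006,"ty":0.106,"tz":0.08,"rx":0,"ry":0,"rz":0,"jaw":0},
    {"tx":-0.006,"ty":0.106,"tz":0.112,"rx":0,"ry":0,"rz":0,"jaw":0},
    {"tx":-0.006,"ty":0.106,"tz":0.112,"rx":0,"ry":0,"rz":0,"jaw":0}
  ]
}}

```text
time: 8.43
position: [0.4653, 0.1134, 0.0163]
tool_rot: [-0.173, -3.131, 0.004]
ft_force: [-1.7, 0.9, -0.0]
grip_width: 0.001
```

Run:
```python
from h import *
tcp()
```

```text
t 8.43 TCPf [[-226.6    4.9]] z 0.0163 tooly ang vs fence y 0.0005 tilt [-0.006 -0.002 -1.   ] F [-1.7  0.9 -0. ] jaw 0.0
```

Request:
{"api": "carry_out", "payload": {
  "commands": [
    {"tx":-0.005,"ty":-0.004,"tz":-0.002,"rx":0,"ry":0,"rz":0,"jaw":0},
    {"tx":-0.009,"ty":-0.008,"tz":-0.002,"rx":0,"ry":0,"rz":0,"jaw":0},
    {"tx":-0.013,"ty":-0.014,"tz":-0.002,"rx":0,"ry":0,"rz":0,"jaw":0},
    {"tx":-0.017,"ty":-0.02,"tz":-0.002,"rx":0,"ry":0,"rz":0,"jaw":0},
    {"tx":-0.021,"ty":-0.026,"tz":-0.002,"rx":0,"ry":0,"rz":0,"jaw":0},
    {"tx":-0.025,"ty":-0.032,"tz":-0.002,"rx":0,"ry":0,"rz":0,"jaw":0},
    {"tx":-0.029,"ty":-0.037,"tz":-0.002,"rx":0,"ry":0,"rz":0,"jaw":0},
    {"tx":-0.033,"ty":-0.042,"tz":-0.002,"rx":0,"ry":0,"rz":0,"jaw":0},
    {"tx":-0.037,"ty":-0.046,"tz":-0.002,"rx":0,"ry":0,"rz":0,"jaw":0},
    {"tx":-0.041,"ty":-0.05,"tz":-0.002,"rx":0,"ry":0,"rz":0,"jaw":0},
    {"tx":-0.041,"ty":-0.05,"tz":-0.002,"rx":0,"ry":0,"rz":0,"jaw":0}
  ]
}}

```text
time: 9.8
position: [0.5038, 0.0588, 0.0205]
tool_rot: [0.175, 3.136, -0.001]
ft_force: [-1.0, 0.4, 0.9]
grip_width: 0.007
```

Run:
```python
from h import *
tcp()
crop(get_image("side"),(180,150,380,300),4,"pics/s7.png")
```

```text
t 9.8 TCPf [[-182.3  -45.1]] z 0.0205 tooly ang vs fence y -0.0007 tilt [ 0.001 -0.001 -1.   ] F [-1.   0.4  0.9] jaw 0.01
```

View pics/s7.png

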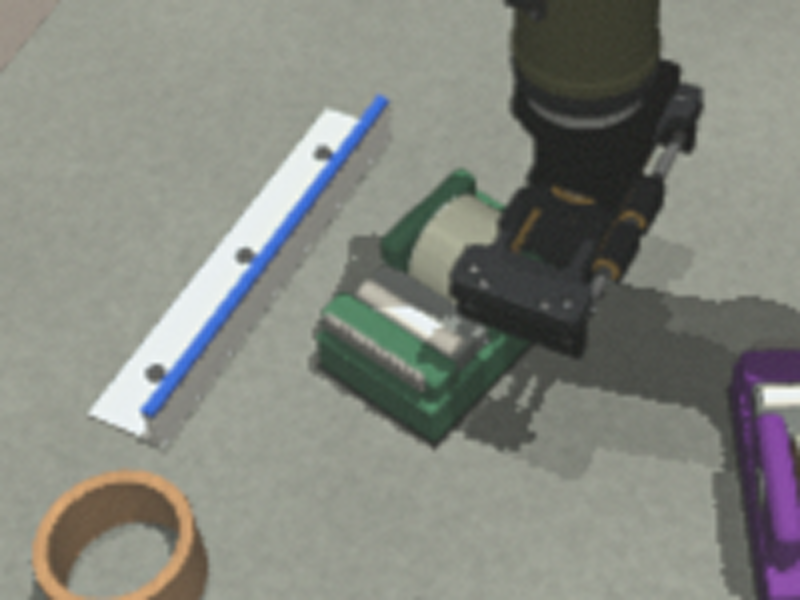

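Turned further: the cutter end's bottom edge runs from crop (318,366) to (435,446). Measuring from that.

Run:
```python
from h import *
P=tof(ray("side",[(180+318/4,150+367/4),(180+435/4,150+446/4)],0.0))
v=P[1]-P[0];th=np.arctan2(v[1],v[0])-np.pi/2
c=P.mean(0)-75*np.array([np.cos(th),np.sin(th)])
print(P.round(0),np.hypot(*v),th,c);corners(c,th)
```

```text
[[ -53.   53.]
 [-144.   73.]] 92.8162684235038 1.3492230933502016 [-114.76621183  -10.18634386]
   (75, 46) [-143.   73.]
   (75, -46) [-53.  53.]
   (-75, 46) [-176.  -73.]
   (-75, -46) [-86. -93.]
```

Now θ ≈ 1.35 rad, 0.22 short of square, with the centre at (-115,-10) and the nearest corner 53 mm from the fence. I'll back off, open the jaw and square it with both fingertips, the far end being touched first.

Request:
{"api": "carry_out", "payload": {
  "commands": [
    {"tx":0.012,"ty":0.006,"tz":0,"rx":0,"ry":0,"rz":0,"jaw":0},
    {"tx":0.02,"ty":0.025,"tz":0,"rx":0,"ry":0,"rz":0,"jaw":0.3},
    {"tx":0.02,"ty":0.035,"tz":0,"rx":0,"ry":0,"rz":0,"jaw":1},
    {"tx":0.02,"ty":0.035,"tz":0,"rx":0,"ry":0,"rz":0,"jaw":1},
    {"tx":0.02,"ty":0.035,"tz":0,"rx":0,"ry":0,"rz":0,"jaw":1},
    {"tx":0.02,"ty":0.035,"tz":0,"rx":0,"ry":0,"rz":0,"jaw":1},
    {"tx":0.02,"ty":0.035,"tz":0,"rx":0,"ry":0,"rz":0,"jaw":1},
    {"tx":0.02,"ty":0.035,"tz":0,"rx":0,"ry":0,"rz":0,"jaw":1}
  ]
}}

```text
time: 10.85
position: [0.4872, 0.0966, 0.0206]
tool_rot: [0.175, 3.137, 0.0]
ft_force: [-0.4, -0.1, -0.6]
grip_width: 0.719
```

Run:
```python
from h import *
tcp()
```

```text
t 10.85 TCPf [[-203.    -9.4]] z 0.0206 tooly ang vs fence y -0.0002 tilt [ 0.  0. -1.] F [-0.4 -0.1 -0.6] jaw 0.72
```

Request:
{"api": "carry_out", "payload": {
  "commands": [
    {"tx":-0.004,"ty":0,"tz":0.002,"rx":0,"ry":0,"rz":0,"jaw":1},
    {"tx":-0.008,"ty":0,"tz":0.002,"rx":0,"ry":0,"rz":0,"jaw":1},
    {"tx":-0.012,"ty":0,"tz":0.002,"rx":0,"ry":0,"rz":0,"jaw":1},
    {"tx":-0.016,"ty":0,"tz":0.002,"rx":0,"ry":0,"rz":0,"jaw":1},
    {"tx":-0.02,"ty":0,"tz":0.002,"rx":0,"ry":0,"rz":0,"jaw":1},
    {"tx":-0.024,"ty":0,"tz":0.002,"rx":0,"ry":0,"rz":0,"jaw":1},
    {"tx":-0.028,"ty":0,"tz":0.002,"rx":0,"ry":0,"rz":0,"jaw":1},
    {"tx":-0.032,"ty":0,"tz":0.002,"rx":0,"ry":0,"rz":0,"jaw":1},
    {"tx":-0.036,"ty":0,"tz":0.002,"rx":0,"ry":0,"rz":0,"jaw":1},
    {"tx":-0.04,"ty":0,"tz":0.002,"rx":0,"ry":0,"rz":0,"jaw":1},
    {"tx":-0.043,"ty":0,"tz":0.002,"rx":0,"ry":0,"rz":0,"jaw":1},
    {"tx":-0.046,"ty":0,"tz":0.002,"rx":0,"ry":0,"rz":0,"jaw":1}
  ]
}}

```text
time: 12.35
position: [0.533, 0.0916, 0.0186]
tool_rot: [-0.174, -3.137, 0.0]
ft_force: [-3.2, -1.5, -1.2]
grip_width: 0.998
```

Run:
```python
from h import *
tcp()
crop(get_image("side"),(180,150,380,300),4,"pics/s8.png")
crop(get_image("top"),(220,110,380,230),5,"pics/t8.png")
```

```text
t 12.35 TCPf [[-156.9   -9.3]] z 0.0186 tooly ang vs fence y 0.0002 tilt [-0. -0. -1.] F [-3.2 -1.5 -1.2] jaw 1.0
```

View pics/s8.png

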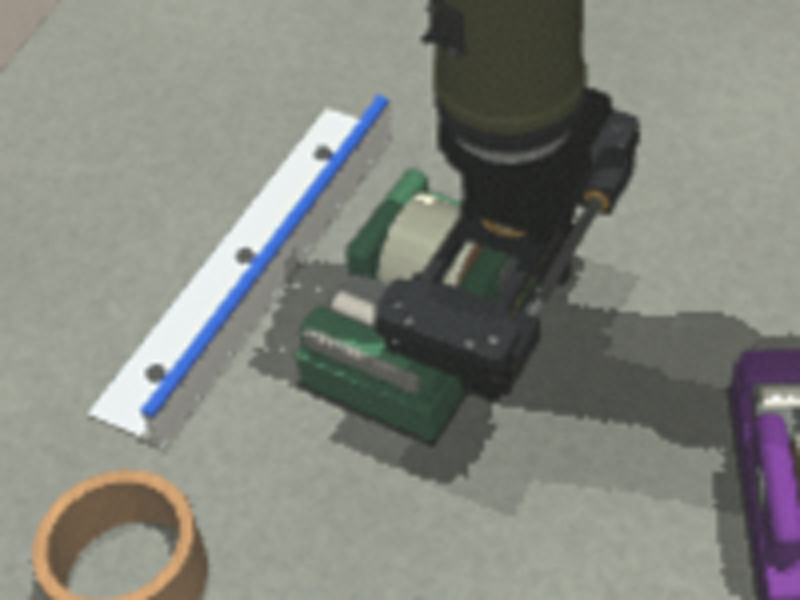

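View pics/t8.png

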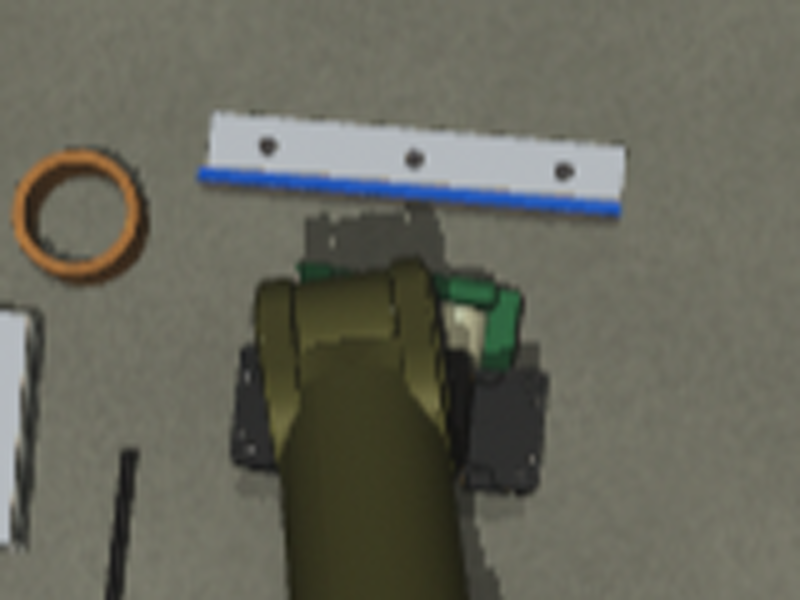

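The end face's bottom edge now runs from crop (299,382) to (432,443), and the long side looks parallel to the fence. I'll measure that, and refine the fence line from the clear top image.

Run:
```python
from h import *
P=tof(ray("side",[(180+299/4,150+383/4),(180+432/4,150+443/4)],0.0))
v=P[1]-P[0];th=np.arctan2(v[1],v[0])-np.pi/2
c=P.mean(0)-75*np.array([np.cos(th),np.sin(th)])
print(P.round(0),np.hypot(*v),th,c);corners(c,th)
# refined fence: sub-pixel strip centroid per column, top view
im=cv2.imread("pics/top0.png")[:,:,::-1].astype(float)
pts=[]
for x in range(266,342):
    col=im[130:165,x]; w=np.clip(col[:,2]-col[:,0]-60,0,None)
    if w.sum()>50: pts.append((x,130+(w*np.arange(35)).sum()/w.sum()))
W=tof(ray("top",pts,.035)); l=cv2.fitLine(W.astype(np.float32),cv2.DIST_HUBER,0,.01,.01).ravel();print("fence dir",np.arctan2(-l[0],l[1]),"X mid",W[:,0].mean(),"Y range",W[:,1].min(),W[:,1].max())
# side: gray face bottom and strip
s=cv2.imread("pics/side0.png")[:,:,::-1].astype(float);pts=[]
for y in range(176,254):
    r=s[y,200:290]; w=np.clip(r[:,2]-r[:,0]-60,0,None)
    if w.sum()>50: pts.append((200+(w*np.arange(90)).sum()/w.sum(),y))
W=tof(ray("side",pts,.035)); l=cv2.fitLine(W.astype(np.float32),cv2.DIST_HUBER,0,.01,.01).ravel();print("fence dir side",np.arctan2(-l[0],l[1]),"X mid",W[:,0].mean(),"Y",W[:,1].min(),W[:,1].max())
```

```text
[[ -49.   68.]
 [-141.   72.]] 92.61691735638901 1.5229101552321418 [-98.36106705  -5.04145427]
   (75, 46) [-141.   72.]
   (75, -46) [-49.  68.]
   (-75, 46) [-148.  -78.]
   (-75, -46) [-56. -82.]
fence dir -3.1408021 X mid 4.739558122176924 Y range -130.79070655037108 117.4050291564632
fence dir side -3.1404738 X mid 4.691300548318891 Y -131.26498153240988 136.68065136037765
```

Request:
{"api": "carry_out", "payload": {
  "commands": [
    {"tx":-0.003,"ty":0,"tz":0,"rx":0,"ry":0,"rz":0,"jaw":1},
    {"tx":-0.006,"ty":0,"tz":0,"rx":0,"ry":0,"rz":0,"jaw":1},
    {"tx":-0.009,"ty":0,"tz":0,"rx":0,"ry":0,"rz":0,"jaw":1},
    {"tx":-0.012,"ty":0,"tz":0,"rx":0,"ry":0,"rz":0,"jaw":1},
    {"tx":-0.014,"ty":0,"tz":0,"rx":0,"ry":0,"rz":0,"jaw":1},
    {"tx":-0.014,"ty":0,"tz":0,"rx":0,"ry":0,"rz":0,"jaw":1}
  ]
}}

```text
time: 13.2
position: [0.5468, 0.0911, 0.0186]
tool_rot: [-0.172, -3.137, -0.001]
ft_force: [-4.4, 0.6, 1.6]
grip_width: 0.998
```

Run:
```python
from h import *
tcp()
crop(get_image("side"),(215,165,315,265),6,"pics/s9.png")
```

```text
t 13.2 TCPf [[-143.2   -8.3]] z 0.0186 tooly ang vs fence y 0.0014 tilt [-0.     0.001 -1.   ] F [-4.4  0.6  1.6] jaw 1.0
```

View pics/s9.png

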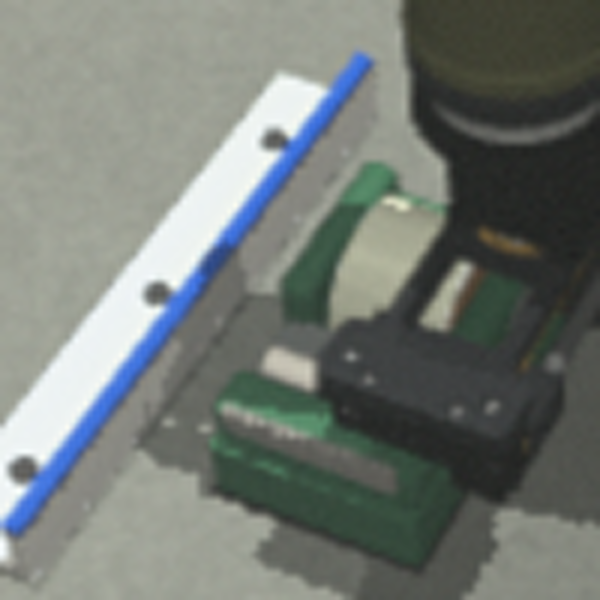

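It looks nearly square and clear of the fence. "Squarely before touching" matters, so I'll withdraw for a full view before the final push.

Request:
{"api": "carry_out", "payload": {
  "commands": [
    {"tx":0.02,"ty":0,"tz":0,"rx":0,"ry":0,"rz":0,"jaw":1},
    {"tx":0.05,"ty":0,"tz":0,"rx":0,"ry":0,"rz":0,"jaw":1},
    {"tx":0.05,"ty":0,"tz":-0.05,"rx":0,"ry":0,"rz":0,"jaw":1},
    {"tx":0.05,"ty":0,"tz":-0.1,"rx":0,"ry":0,"rz":0,"jaw":1},
    {"tx":0.05,"ty":-0.05,"tz":-0.12,"rx":0,"ry":0,"rz":0,"jaw":1},
    {"tx":0.05,"ty":-0.1,"tz":-0.12,"rx":0,"ry":0,"rz":0,"jaw":1},
    {"tx":0.05,"ty":-0.15,"tz":-0.12,"rx":0,"ry":0,"rz":0,"jaw":1},
    {"tx":0.05,"ty":-0.2,"tz":-0.12,"rx":0,"ry":0,"rz":0,"jaw":1},
    {"tx":0.05,"ty":-0.2,"tz":-0.12,"rx":0,"ry":0,"rz":0,"jaw":1}
  ]
}}

```text
time: 14.38
position: [0.4762, -0.108, 0.1398]
tool_rot: [0.186, 3.131, -0.002]
ft_force: [0.1, 0.7, 0.5]
grip_width: 0.997
```

Run:
```python
from h import *
tcp()
crop(get_image("side"),(205,165,335,275),6,"pics/s10.png")
im=get_image("top");cv2.imwrite("pics/t10f.png",im[:,:,::-1])
crop(im,(250,120,360,210),7,"pics/t10.png")
```

```text
t 14.38 TCPf [[-191.3 -214. ]] z 0.1398 tooly ang vs fence y -0.0076 tilt [ 0.005 -0.002 -1.   ] F [0.1 0.7 0.5] jaw 1.0
```

View pics/s10.png

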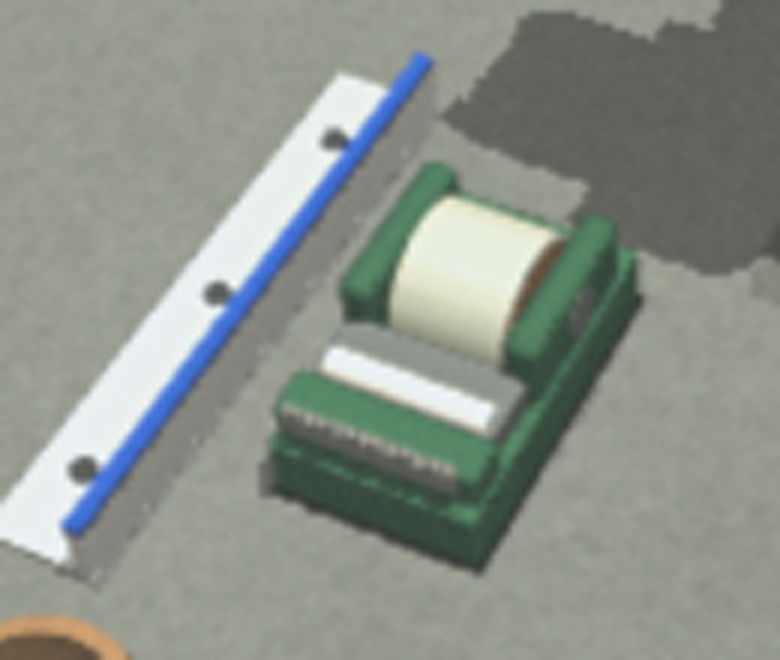

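View pics/t10.png

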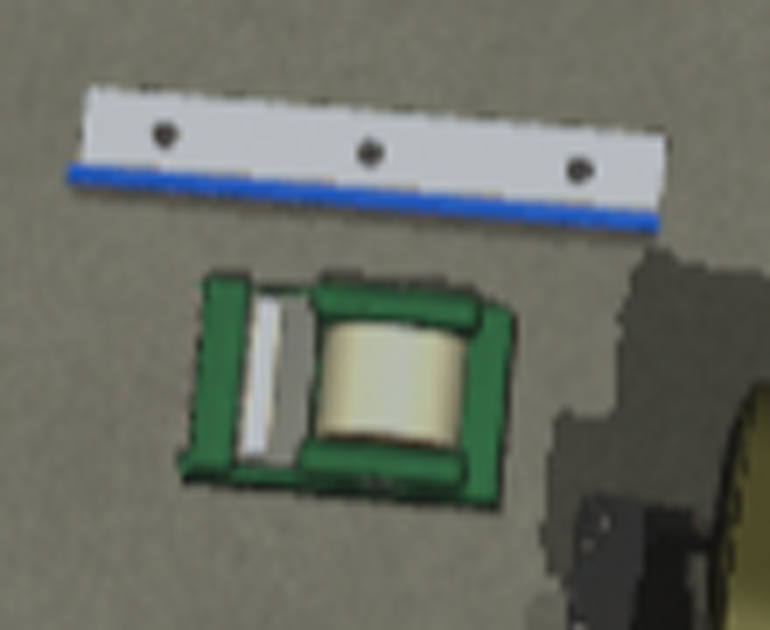

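Both views are clear. In the side crop the robot-side bottom edge runs from (480,572) to (640,295). In the top crop the robot-side edge runs from about (185,480) to (498,505).

Run:
```python
from h import *
edge((205+480/6-.4,165+572/6-.4),(205+640/6-.4,165+295/6-.4))
im=cv2.imread("pics/t10f.png")[:,:,::-1].copy()
g=mask(im,(55,80,30),(85,255,255),(265,150,335,200))
ys,xs=np.where(g>0);r=cv2.minAreaRect(np.c_[xs,ys].astype(np.float32));B=tof(ray("top",cv2.boxPoints(r),.034));print(r,B.round(1))
# robot-side edge line fit: lowest green pixel per column (in top)
pts=[(x,ys[xs==x].max()) for x in range(280,320) if (xs==x).any()]
W=tof(ray("top",pts,.034));l=cv2.fitLine(W.astype(np.float32),cv2.DIST_HUBER,0,.01,.01).ravel();l*=np.sign(l[1]);print("edge angle vs fence y",np.arctan2(-l[0],l[1]),W[:,0].mean())
```

```text
corners [[-133.0, 73.0], [-131.0, -79.0]] L 152.1 theta 1.585 deg 90.8 centre [-85.7  -2. ]
   (75, 46) [-133.   72.]
   (75, -46) [-41.  74.]
   (-75, 46) [-131.  -78.]
   (-75, -46) [-39. -76.]
((299.29315185546875, 175.01116943359375), (44.650054931640625, 29.620216369628906), 5.04245138168335) [[-134.9   71. ]
 [ -36.7   72.4]
 [ -37.1  -74.6]
 [-135.1  -74.9]]
edge angle vs fence y -0.0042912522 -132.643388916585
```

It's square to within about 0.01 rad in both views, with a gap of ~38 mm and Y ≈ -2 mm. Returning behind it for the straight push.

Request:
{"api": "carry_out", "payload": {
  "commands": [
    {"tx":0,"ty":0.05,"tz":0,"rx":0,"ry":0,"rz":0,"jaw":1},
    {"tx":0,"ty":0.1,"tz":0,"rx":0,"ry":0,"rz":0,"jaw":1},
    {"tx":0,"ty":0.15,"tz":0,"rx":0,"ry":0,"rz":0,"jaw":1},
    {"tx":0,"ty":0.19,"tz":0,"rx":0,"ry":0,"rz":0,"jaw":1},
    {"tx":0,"ty":0.206,"tz":0,"rx":0,"ry":0,"rz":0,"jaw":1},
    {"tx":0,"ty":0.206,"tz":0.04,"rx":0,"ry":0,"rz":0,"jaw":1},
    {"tx":0,"ty":0.206,"tz":0.08,"rx":0,"ry":0,"rz":0,"jaw":1},
    {"tx":0,"ty":0.206,"tz":0.12,"rx":0,"ry":0,"rz":0,"jaw":1},
    {"tx":-0.02,"ty":0.206,"tz":0.12,"rx":0,"ry":0,"rz":0,"jaw":1},
    {"tx":-0.035,"ty":0.206,"tz":0.12,"rx":0,"ry":0,"rz":0,"jaw":1},
    {"tx":-0.035,"ty":0.206,"tz":0.12,"rx":0,"ry":0,"rz":0,"jaw":1}
  ]
}}

```text
time: 15.85
position: [0.5343, 0.0976, 0.0193]
tool_rot: [0.175, 3.134, 0.0]
ft_force: [-0.6, -0.6, 0.2]
grip_width: 1.003
```

Run:
```python
from h import *
tcp()
```

```text
t 15.85 TCPf [[-156.3   -3.2]] z 0.0193 tooly ang vs fence y -0.0005 tilt [ 0.002  0.    -1.   ] F [-0.6 -0.6  0.2] jaw 1.0
```

Request:
{"api": "carry_out", "payload": {
  "commands": [
    {"tx":-0.006,"ty":0,"tz":0,"rx":0,"ry":0,"rz":0,"jaw":1},
    {"tx":-0.012,"ty":0,"tz":0,"rx":0,"ry":0,"rz":0,"jaw":1},
    {"tx":-0.017,"ty":0,"tz":0,"rx":0,"ry":0,"rz":0,"jaw":1},
    {"tx":-0.021,"ty":0,"tz":0,"rx":0,"ry":0,"rz":0,"jaw":1},
    {"tx":-0.025,"ty":0,"tz":0,"rx":0,"ry":0,"rz":0,"jaw":1},
    {"tx":-0.029,"ty":0,"tz":0,"rx":0,"ry":0,"rz":0,"jaw":1},
    {"tx":-0.033,"ty":0,"tz":0,"rx":0,"ry":0,"rz":0,"jaw":1},
    {"tx":-0.037,"ty":0,"tz":0,"rx":0,"ry":0,"rz":0,"jaw":1},
    {"tx":-0.041,"ty":0,"tz":0,"rx":0,"ry":0,"rz":0,"jaw":1},
    {"tx":-0.044,"ty":0,"tz":0,"rx":0,"ry":0,"rz":0,"jaw":1},
    {"tx":-0.047,"ty":0,"tz":0,"rx":0,"ry":0,"rz":0,"jaw":1},
    {"tx":-0.049,"ty":0,"tz":0,"rx":0,"ry":0,"rz":0,"jaw":1}
  ]
}}

```text
time: 17.35
position: [0.5786, 0.093, 0.0181]
tool_rot: [-0.173, -3.131, -0.0]
ft_force: [-7.5, 1.0, 5.2]
grip_width: 1.002
```

Run:
```python
from h import *
tcp()
crop(get_image("side"),(215,165,315,265),6,"pics/s11.png")
```

```text
t 17.35 TCPf [[-111.7   -2.9]] z 0.0181 tooly ang vs fence y 0.0009 tilt [-0.006  0.    -1.   ] F [-7.5  1.   5.2] jaw 1.0
```

View pics/s11.png

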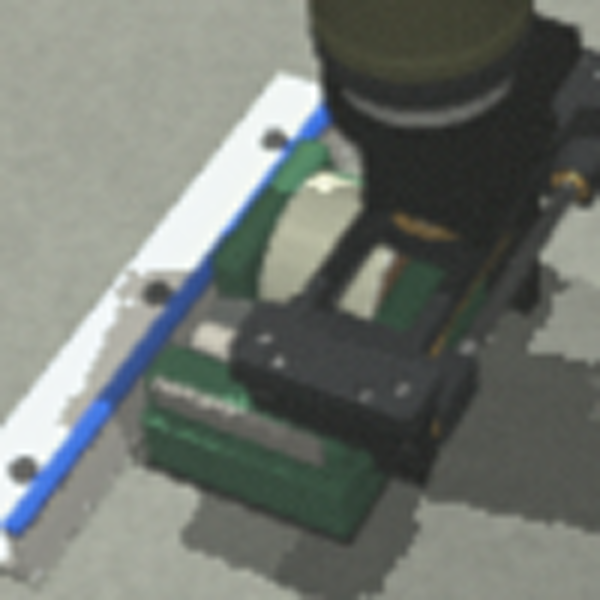

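About 9 mm remain and it's still parallel. Continuing slowly at 1 mm per row.

Request:
{"api": "carry_out", "payload": {
  "commands": [
    {"tx":-0.001,"ty":0,"tz":0,"rx":0,"ry":0,"rz":0,"jaw":1},
    {"tx":-0.002,"ty":0,"tz":0,"rx":0,"ry":0,"rz":0,"jaw":1},
    {"tx":-0.003,"ty":0,"tz":0,"rx":0,"ry":0,"rz":0,"jaw":1},
    {"tx":-0.004,"ty":0,"tz":0,"rx":0,"ry":0,"rz":0,"jaw":1},
    {"tx":-0.005,"ty":0,"tz":0,"rx":0,"ry":0,"rz":0,"jaw":1},
    {"tx":-0.006,"ty":0,"tz":0,"rx":0,"ry":0,"rz":0,"jaw":1},
    {"tx":-0.007,"ty":0,"tz":0,"rx":0,"ry":0,"rz":0,"jaw":1},
    {"tx":-0.007,"ty":0,"tz":0,"rx":0,"ry":0,"rz":0,"jaw":1}
  ]
}}

```text
time: 18.4
position: [0.5857, 0.0922, 0.0181]
tool_rot: [-0.173, -3.132, -0.0]
ft_force: [-5.5, 0.1, 3.4]
grip_width: 0.998
```

Run:
```python
from h import *
tcp()
```

```text
t 18.4 TCPf [[-104.6   -2.9]] z 0.0181 tooly ang vs fence y 0.0008 tilt [-0.005  0.    -1.   ] F [-5.5  0.1  3.4] jaw 1.0
```

Request:
{"api": "carry_out", "payload": {
  "commands": [
    {"tx":-0.001,"ty":0,"tz":0,"rx":0,"ry":0,"rz":0,"jaw":1},
    {"tx":-0.002,"ty":0,"tz":0,"rx":0,"ry":0,"rz":0,"jaw":1},
    {"tx":-0.003,"ty":0,"tz":0,"rx":0,"ry":0,"rz":0,"jaw":1},
    {"tx":-0.003,"ty":0,"tz":0,"rx":0,"ry":0,"rz":0,"jaw":1}
  ]
}}

```text
time: 18.9
position: [0.5887, 0.0919, 0.0181]
tool_rot: [-0.173, -3.132, -0.0]
ft_force: [-5.6, -0.0, 3.2]
grip_width: 1.001
```

Run:
```python
from h import *
tcp()
crop(get_image("side"),(215,165,315,265),6,"pics/s12.png")
```

```text
t 18.9 TCPf [[-101.6   -2.8]] z 0.0181 tooly ang vs fence y 0.0009 tilt [-0.005  0.    -1.   ] F [-5.6 -0.   3.2] jaw 1.0
```

View pics/s12.png

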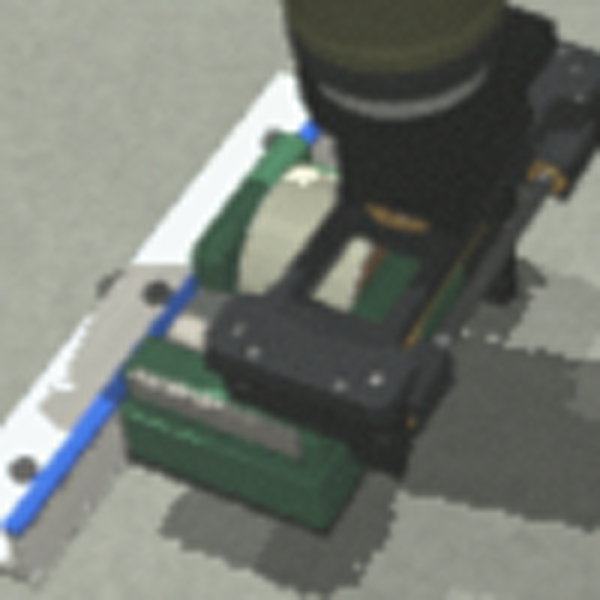

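The base end is at, or within a millimetre or two of, the fence at crop (125,460), and the force is still only at sliding level. Pressing on in small steps until the force rises.

Request:
{"api": "carry_out", "payload": {
  "commands": [
    {"tx":-0.001,"ty":0,"tz":0,"rx":0,"ry":0,"rz":0,"jaw":1},
    {"tx":-0.002,"ty":0,"tz":0,"rx":0,"ry":0,"rz":0,"jaw":1},
    {"tx":-0.002,"ty":0,"tz":0,"rx":0,"ry":0,"rz":0,"jaw":1}
  ]
}}

```text
time: 19.32
position: [0.589, 0.0919, 0.018]
tool_rot: [-0.172, -3.128, -0.0]
ft_force: [-10.5, 0.9, 7.7]
grip_width: 0.999
```

Run:
```python
from h import *
tcp();print(ctrl.get_state()["torque"])
```

```text
t 19.32 TCPf [[-101.3   -2.8]] z 0.018 tooly ang vs fence y 0.001 tilt [-0.009  0.001 -1.   ] F [-10.5   0.9   7.7] jaw 1.0
[ 0.1875541   2.1776587  -0.05929361]
```

Contact: it advanced only 0.3 mm for 2 mm commanded, and the force doubled. A bit more pressure to seat it.

Request:
{"api": "carry_out", "payload": {
  "commands": [
    {"tx":-0.001,"ty":0,"tz":0,"rx":0,"ry":0,"rz":0,"jaw":1},
    {"tx":-0.002,"ty":0,"tz":0,"rx":0,"ry":0,"rz":0,"jaw":1},
    {"tx":-0.003,"ty":0,"tz":0,"rx":0,"ry":0,"rz":0,"jaw":1},
    {"tx":-0.003,"ty":0,"tz":0,"rx":0,"ry":0,"rz":0,"jaw":1}
  ]
}}

```text
time: 19.82
position: [0.589, 0.0919, 0.0176]
tool_rot: [-0.171, -3.122, 0.0]
ft_force: [-16.5, 1.3, 12.5]
grip_width: 1.0
```

Run:
```python
from h import *
tcp();print(ctrl.get_state()["torque"])
```

```text
t 19.82 TCPf [[-101.3   -2.9]] z 0.0176 tooly ang vs fence y 0.0014 tilt [-0.015  0.001 -1.   ] F [-16.5   1.3  12.5] jaw 1.0
[ 0.21538474  3.66787787 -0.06233332]
```

No further travel at 16 N, so it's seated. Backing straight off, lifting and moving aside to check.

Request:
{"api": "carry_out", "payload": {
  "commands": [
    {"tx":0.006,"ty":0,"tz":0,"rx":0,"ry":0,"rz":0,"jaw":1},
    {"tx":0.02,"ty":0,"tz":0,"rx":0,"ry":0,"rz":0,"jaw":1},
    {"tx":0.06,"ty":0,"tz":0,"rx":0,"ry":0,"rz":0,"jaw":1},
    {"tx":0.08,"ty":0,"tz":-0.04,"rx":0,"ry":0,"rz":0,"jaw":1},
    {"tx":0.08,"ty":0,"tz":-0.09,"rx":0,"ry":0,"rz":0,"jaw":1},
    {"tx":0.08,"ty":-0.05,"tz":-0.12,"rx":0,"ry":0,"rz":0,"jaw":1},
    {"tx":0.08,"ty":-0.1,"tz":-0.12,"rx":0,"ry":0,"rz":0,"jaw":1},
    {"tx":0.08,"ty":-0.15,"tz":-0.12,"rx":0,"ry":0,"rz":0,"jaw":1},
    {"tx":0.08,"ty":-0.2,"tz":-0.12,"rx":0,"ry":0,"rz":0,"jaw":1},
    {"tx":0.08,"ty":-0.22,"tz":-0.12,"rx":0,"ry":0,"rz":0,"jaw":1},
    {"tx":0.08,"ty":-0.22,"tz":-0.12,"rx":0,"ry":0,"rz":0,"jaw":1}
  ]
}}

```text
time: 21.2
position: [0.4918, -0.1208, 0.1388]
tool_rot: [0.18, 3.135, -0.0]
ft_force: [0.3, -0.2, -0.9]
grip_width: 0.997
```

Run:
```python
from h import *
tcp()
im=get_image("side");cv2.imwrite("pics/s13f.png",im[:,:,::-1]);crop(im,(205,165,335,275),6,"pics/s13.png")
im=get_image("top");cv2.imwrite("pics/t13f.png",im[:,:,::-1]);crop(im,(250,120,360,210),7,"pics/t13.png")
```

```text
t 21.2 TCPf [[-174.3 -224.9]] z 0.1388 tooly ang vs fence y -0.0038 tilt [ 0.001 -0.    -1.   ] F [ 0.3 -0.2 -0.9] jaw 1.0
```

View pics/s13.png

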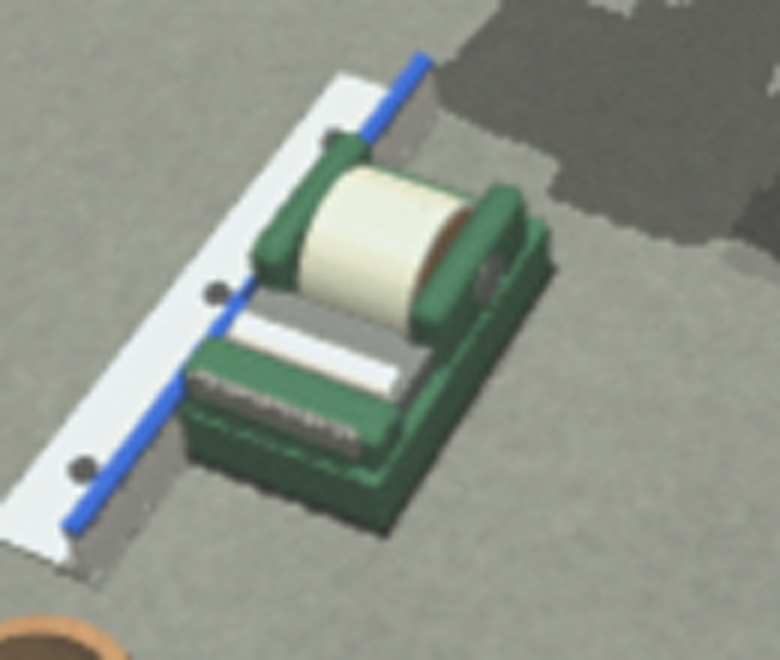

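View pics/t13.png

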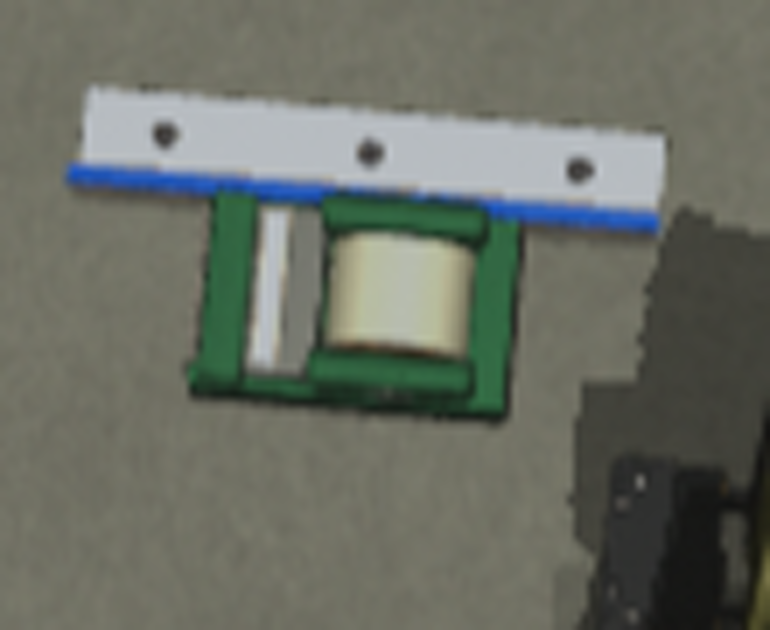

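View pics/t13f.png

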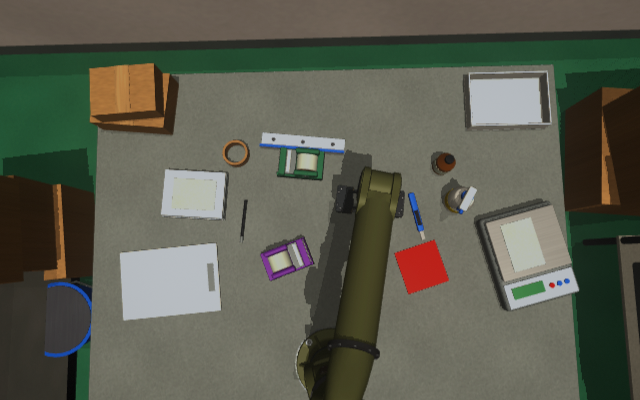

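Flush in both views. The top crop shows no gap from (215,190) to (520,215), with both ends well inside the fence, and the side crop shows the base edge meeting the fence face at (185,460). The other objects look unmoved. One numeric check.

Run:
```python
from h import *
edge((205+386/6-.4,165+536/6-.4),(205+556/6-.4,165+268/6-.4))
im=cv2.imread("pics/t13f.png")[:,:,::-1].copy()
g=mask(im,(55,80,30),(85,255,255),(265,140,335,190));ys,xs=np.where(g>0)
pts=[(x,ys[xs==x].max()) for x in range(281,321) if (xs==x).any()]
W=tof(ray("top",pts,.034));l=cv2.fitLine(W.astype(np.float32),cv2.DIST_HUBER,0,.01,.01).ravel();l*=np.sign(l[1]);print("edge angle",np.arctan2(-l[0],l[1]),W[:,0].mean())
a=cv2.imread("pics/top0.png").astype(int);b=cv2.imread("pics/t13f.png").astype(int)
for nm,(x,y,w) in dict(roll=(236,153,16),pouch=(195,195,36),pen=(244,220,10),purple=(287,258,20),spray=(460,198,14),reagent=(445,162,12),knife=(418,216,12),fence=(265,142,6)).items():
    d=abs(a-b).max(2)[y-w:y+w,x-w:x+w];print(nm,(d>40).sum())
```

```text
corners [[-91.0, 74.0], [-91.0, -78.0]] L 151.5 theta 1.574 deg 90.2 centre [-45.   -1.6]
   (75, 46) [-91.  73.]
   (75, -46) [ 1. 74.]
   (-75, 46) [-91. -77.]
   (-75, -46) [  1. -76.]
edge angle 0.001907305 -90.6150699376349
roll 0
pouch 223
pen 0
purple 443
spray 0
reagent 0
knife 0
fence 0
```

The purple and pouch differences may just be the arm's shadow. Checking their outlines.

Run:
```python
from h import *
for f in("top0","t13f"):
    im=cv2.imread(f"pics/{f}.png")[:,:,::-1].copy()
    m=mask(im,(135,80,30),(165,255,255),(250,225,325,290));ys,xs=np.where(m>0);print(f,cv2.minAreaRect(np.c_[xs,ys].astype(np.float32)))
    m=mask(im,(0,0,170),(180,40,255),(155,160,235,225));ys,xs=np.where(m>0);print("  pouch",cv2.minAreaRect(np.c_[xs,ys].astype(np.float32)))
for f in("side0","s13f"):
    im=cv2.imread(f"pics/{f}.png")[:,:,::-1].copy()
    m=mask(im,(135,80,30),(165,255,255),(340,220,440,320));ys,xs=np.where(m>0);print(f,cv2.minAreaRect(np.c_[xs,ys].astype(np.float32)))
print(ctrl.get_state()["qd"].round(3)); ctrl.close_job()
```

```text
top0 ((286.3887023925781, 258.46246337890625), (29.060026168823242, 46.71866226196289), 68.8387451171875)
  pouch ((192.74313354492188, 193.3672332763672), (61.305789947509766, 44.452571868896484), 3.3664603233337402)
t13f ((286.3660583496094, 258.48736572265625), (29.029945373535156, 46.89915466308594), 68.8387451171875)
  pouch ((192.74752807617188, 193.37484741210938), (61.38959503173828, 44.499969482421875), 3.4336304664611816)
side0 ((390.4385070800781, 270.5077209472656), (70.82383728027344, 46.885128021240234), 82.87498474121094)
s13f ((390.4971923828125, 270.2645263671875), (70.53837585449219, 47.493221282958984), 82.47618103027344)
[-0.013  0.004 -0.016 -0.002  0.001  0.002  0.004]
the job is handed in; nothing more can be done
```

The green dispenser now sits flush against the fence on a long side, and I handed the job in at about 21 s of the 72 s allowed.

- **How it was moved:** I walked it round counter-clockwise with three closed-fingertip pushes at alternate ends. A push with both open fingertips then squared it up about 38 mm clear of the fence. Once it measured within about 0.015 rad of square, I pushed it straight in until it stopped moving at about 16 N, then backed off.
- **Final position:** the last check put its centre at own x ≈ -45 mm (target -46) and y ≈ -2 mm. The angle error was at most 0.003 rad in both views. Both ends are about 62 mm or more inside the fence's ends.
- **Everything else:** the fence and the other objects were unchanged between the first and last top pictures. A raw picture comparison flagged the purple look-alike and the pouches. Their outlines matched to within about 0.1 px in the top view, so that was the arm's shadow.
- **Refused call:** my first move call was rejected because rows were missing keys, and nothing moved.

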